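# Rebuild the internal aquarium filter on its strainer foot

## Robot

A 6-joint arm with a two-finger parallel gripper is mounted at the origin on the work surface. World frame = base frame: x ahead of the robot, y to its left, z up, the work surface at z = 0. Lengths are in m, angles in rad, forces in N, time in s.
With the tool pointing down it reaches from about 0.35 to 0.775 m from the base axis. Payload 5.5 kg.
Tool frame: the origin (TCP) lies at the very end of the fingers, on their centre line; the grasp point (between the pads) lies 19 mm behind it; x points along the fingers, y is the direction in which the jaws open and shut, and the axes are right-handed (so a half turn about x gives the same grasp; the last joint's range is limited). The gripper opens to 85 mm and grips with 20 to 120 N. Pads are 22 mm wide; open, the fingers measure 114 mm over their backs; the gripper's body (76 mm by 85 mm) begins 54 mm behind the grasp point. The pads swing forward as they close: fully open they stand 13 mm farther back than shut.
Start: joints at [-1.459, 0.313, 0.046, 1.304, 0, 1.431], TCP at [0.143, -0.557, 0.231] pointing down, gripper open.
Joint ranges: [-2.76, 2.76], [-0.86, 1.69], [-1.03, 1.26], [-2.2, 2.34], [-1.47, 1.5], [-3.14, 3.14]. Speed limits (rad/s): [2.57, 2.57, 3.14, 3.14, 3.14, 3.14].

## Interface

Orientations are given as a unit quaternion [w, x, y, z].
In Python, from workcell import readout, cams, env, finder gives the robot as it stands.
- The arm moves only by the tool drive_tool, never from a script. Its argument "moves" is a list that holds one entry, the list of rows, each a list of 7 numbers: the shift along the tool's x, y, z in m, then the turn, a rotation vector about the tool's x, y, z in rad, then the closure in counts, from 0 (fully open) to 255 (shut). A call has exactly 5 rows; each row is the pose to reach, as a shift and turn from the pose measured when the call began, along the tool's axes at that moment; what a row does not reach only later rows make up. A row lasts 1/8 s, in which the tool goes at most 62.5 mm and 10.7 degrees, less where a joint would pass 70% of its speed; a pose out of reach is approached as far as the arm can. A call with a gripper value outside its range is refused whole. The fingers move at their own pace and stop on an object; "squeeze" is the grip in N (left out, the last holds). Time passes only in rows, so rows that repeat a pose let the fingers close, or fill a call up. It gives the time, the measured TCP pose, the force and the opening at its end, in the units of the state.
- readout.get_state(): the state, without advancing time (a new reading comes with each control period).
- cams.read_camera(name): name is "scene" or "top" or "wrist"; returns the picture (384x512x3 uint8, blue, green, red); there is no depth.
- cams.camera_params(name): a dict with "mtx" (3x3 intrinsics, pixels), "R" (3x3) and "t" (3): a world point X has camera coordinates R X + t; the wrist camera has in their place "mount" (4x4, takes a point from camera to tool coordinates, whose origin is the TCP and whose axes are the tool frame's). Camera axes: x right, y down, z forward; pixel columns grow to the right and rows downward; lengths in m; the calibration is good to about 2 mm. A picture is of the moment at which its call begins: read the wrist's pose just before it. camera_params takes no time and is no camera call.
- env.hand_in(): hands the job in, once; it reports no verdict.
Trained networks look in the newest picture that a camera, given by its name, has taken for a name from the list of things; names that differ only in an ending like _2 or _b are one class to them, and where a whole thing is asked for, a point or a joint stands for the part that bears it (a point fixed in the world has none). Each returns a list of dicts, best first, with "conf" (0 to 1); they miss things now and then, are a little off and sometimes report something else, mostly with a low value. They report only what shows in the picture. A call takes as long as a camera call. They do not tell look-alikes from the thing itself.
- finder.regions_of(camera, name): "pixels" (384x512 bool, what is visible of it) and "point" ([column, row] in pixels, amid what is visible of it).
The state is a dict: "clock": time; "joint_pos": joint angles; "qvel": joint speeds; "tau": joint torques, N m; "tcp_pos": TCP position; "orientation": TCP orientation; "wrist_force": force on the tool from outside, world axes, zero at the start; "ft_torque": the same for the moment, N m; "finger_gap": finger opening in m.
Only numpy, scipy, OpenCV 4.12 (cv2) and the standard library are available. Lean on these libraries where they do the work, as an engineer would, in place of code of your own. Each camera call takes 0.05 s, during which the arm holds its last target.

## Task

The aquarium's internal filter has been rinsed and its parts stand about the bench. Build it up again on the strainer foot in the order the water flows: the tall cartridge with the ceramic tubes first, on it the middle one with the ceramic balls, then the low one with the slotted lid, and the pump head on top, every part fully home in the socket below it and the column upright. Leave the empty spare cartridge, the pipe fittings and the jar where they are.

Things in the scene. Friction and masses are not known exactly. Their poses are not given: they have to be found in the camera images.
- strainer_foot: Base of the column, fixed: grey slitted cylinder 56 mm across on a 72 mm flange with four black suction cups, 36 mm tall; top: open socket 50 mm across, 9 mm deep, dark with a six-armed star of ribs. Origin: centre of its underside on the bench, z up. A part is home when its shoulder, 8 mm above its underside, rests on the rim: its origin is then 28 mm above this one.
- tube_cartridge: Tall cartridge, 62 mm tall, seven white ceramic tubes (rings with dark holes) seen in its top. Round grey slitted housing, 56 mm across; below it an 8 mm spigot, 45 mm across (chamfered to 40), on which it stands; top: open socket 50 mm across, 9 mm deep. Origin: centre of spigot's underside, z up. Loose, 0.17 kg. A part home on it has its origin 54 mm above this one.
- ball_cartridge: Middle cartridge, 52 mm tall, seven white ceramic balls seen in its top. Round grey slitted housing, 56 mm across; below it an 8 mm spigot, 45 mm across (chamfered to 40), on which it stands; top: open socket 50 mm across, 9 mm deep. Origin: centre of spigot's underside, z up. Loose, 0.14 kg. A part home on it has its origin 44 mm above this one.
- fine_cartridge: Low cartridge, 42 mm tall, grey lid with parallel dark slots seen in its top. Round grey slitted housing, 56 mm across; below it an 8 mm spigot, 45 mm across (chamfered to 40), on which it stands; top: open socket 50 mm across, 9 mm deep. Origin: centre of spigot's underside, z up. Loose, 0.11 kg. A part home on it has its origin 34 mm above this one.
- pump_head: Loose, 85 mm tall, 0.3 kg: 8 mm spigot as the cartridges have, round chamber 56 mm across up to 30 mm, then black motor block up to 78 mm, 46 mm along x, 40 mm along y (grip it across y), small knob on top. 16 mm outlet pipe along +x, 20 mm up, to 54 mm from the axis; cable stub at -x. Origin: centre of spigot's underside, z up. May face any way.
- spare_cartridge: Empty spare cartridge, not used: 56 mm diameter, 52 mm tall, grey, one can see down to its floor. Origin: centre of its underside. Loose; to be left where it is.
- pipe_union: Dark grey plastic pipe union with a hexagon nut, standing, about 58 mm across and 45 mm tall. Origin: centre of its underside. Loose; to be left where it is.
- pipe_elbow: Dark grey plastic 90 degree pipe elbow lying flat, two 38 mm sockets, about 63 mm by 63 mm, 38 mm tall. Origin: on the bench near its middle; its sockets open to +x and +y. Loose; to be left where it is.
- test_jar: Small amber jar with a white cap, 38 mm diameter, 55 mm tall. Origin: centre of its underside. Loose; to be left where it is.
Things that resemble listed ones, but are neither listed nor needed, are in the scene too. What is shaped like the strainer_foot but blue, pink or purple is not meant.

How it is judged:
By the outcome, as a careful person would: the job done as asked, in the order asked, and still so for the second after the job is handed in, with the robot touching nothing.
It also fails if it takes over 112 s, if anything falls off the work surface, if the arm or the gripper's body presses on something with over 40 N, if the wrist force passes 120 N, or if a joint passes its speed limit or range.

## Working session

There is one attempt and no reset: what is moved stays moved. The work goes in short steps, Python scripts to look and compute and a tool call to move; the robot and the scene stay as the last step left them, time stands still between calls to the robot, and variables do not carry over. Pictures are saved under pics/ and viewed, and the job is handed in when it is done.

Besides the shell and the picture viewer there is one more tool, called after "Call:" as name([rows], argument=value, ...), one row to a line, values as JSON. drive_tool: Moves the arm, as the interface text tells. Its arguments: {"type":"object","properties":{"moves":{"type":"array"},"squeeze":{"type":"number"}},"required":["moves"]}

```bash
ls -la; mkdir -p pics
python3 - <<'E'
from workcell import readout, cams, env, finder
import cv2
print(readout.get_state())
for n in ["scene","top","wrist"]:
    im=cams.read_camera(n); cv2.imwrite(f"pics/{n}0.png",im); p=cams.camera_params(n)
    print(n,{k:v.round(4).tolist() if hasattr(v,'round') else v for k,v in p.items()})
E
```

```text
total 12
drwxr-xr-x  3 agent agent 4096 Dec  7 01:49 .
drwxr-xr-x 23 root  root  4096 Dec  7 01:49 ..
drwxr-xr-x  2 agent agent 4096 Dec  7 01:49 pics
{'clock': 0.0, 'joint_pos': array([-1.45857726e+00,  3.13968180e-01,  4.49852445e-02,  1.30360016e+00,
        3.74052344e-05,  1.43122431e+00]), 'qvel': array([-0.00032983,  0.00085828, -0.00013071, -0.0007229 ,  0.00070498,
       -0.00053629]), 'tau': array([ 4.53309749e-04, -4.80632758e+01,  2.98531115e+01,  1.92594709e-02,
       -1.80918769e-04, -1.87982494e-05]), 'tcp_pos': array([ 0.14321488, -0.55635638,  0.23042976]), 'orientation': array([ 0.08815509,  0.70153205,  0.08941805, -0.70148833]), 'wrist_force': array([-0.10241367,  0.5202017 , -0.36675803]), 'ft_torque': array([0.01048762, 0.07654821, 0.01082312]), 'finger_gap': 0.08549984278297479}
scene {'mtx': [[353.1096, 0.0, 253.0606], [0.0, 353.1096, 187.2754], [0.0, 0.0, 1.0]], 'R': [[-0.3634, 0.9316, 0.0117], [0.5831, 0.2372, -0.777], [-0.7266, -0.2755, -0.6293]], 't': [0.2214, -0.2501, 1.2539]}
top {'mtx': [[460.8806, 0.0, 255.9207], [0.0, 460.8806, 192.3434], [0.0, 0.0, 1.0]], 'R': [[0.0262, -0.9997, 0.0003], [-0.9975, -0.0262, -0.0663], [0.0663, 0.0014, -0.9978]], 't': [-0.0249, 0.521, 1.4582]}
wrist {'mtx': [[278.134, 0.0, 254.6129], [0.0, 278.134, 187.7792], [0.0, 0.0, 1.0]], 'mount': [[0.0002, -0.2763, 0.9611, -0.1426], [1.0, 0.0005, -0.0001, 0.0011], [-0.0004, 0.9611, 0.2763, -0.0712], [0.0, 0.0, 0.0, 1.0]]}
```

View pics/scene0.png

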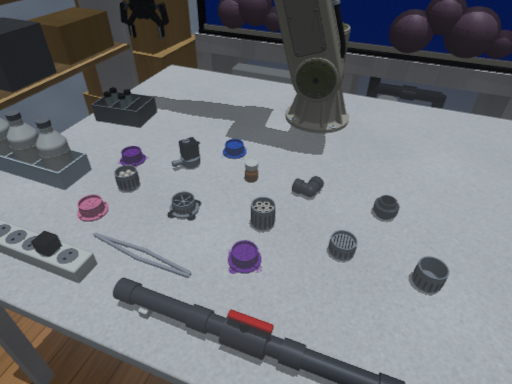

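View pics/top0.png

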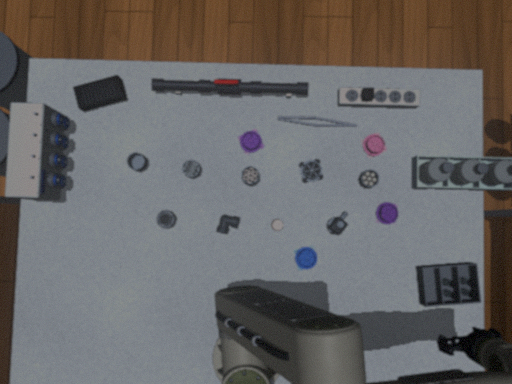

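View pics/wrist0.png

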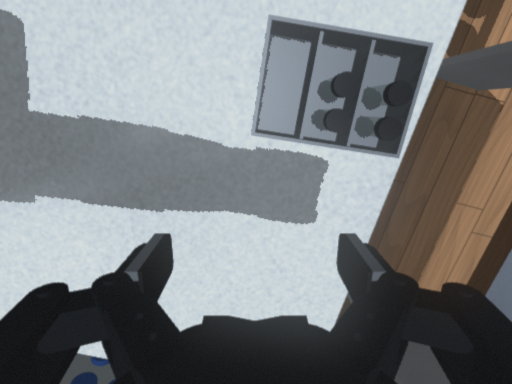

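The top view shows the likely strainer_foot, grey with a star, at (311,171). The tube cartridge is at (250,175), the balls at (369,179), the slotted lid at (192,169), the pump at (338,222) and the spare at (138,162). I'll check these with the finder.

```bash
cat > h.py <<'E'
from workcell import readout, cams, env, finder
import numpy as np, cv2
from scipy.optimize import least_squares
from scipy.spatial.transform import Rotation as Rn
def rot(q): return Rn.from_quat([q[1],q[2],q[3],q[0]])
def cam(name,st=None):
    p=cams.camera_params(name); K=np.array(p["mtx"])
    if "R" in p: return K,np.array(p["R"]),np.array(p["t"])
    M=np.array(p["mount"]); T=np.eye(4); T[:3,:3]=rot(st["orientation"]).as_matrix(); T[:3,3]=st["tcp_pos"]
    W=np.linalg.inv(T@M); return K,W[:3,:3],W[:3,3]
def proj(C,X):
    K,R,t=C; c=np.atleast_2d(X)@R.T+t; u=c@K.T; return u[:,:2]/u[:,2:]
def ray(C,px,z):
    K,R,t=C; d=R.T@np.linalg.solve(K,[px[0],px[1],1]); o=-R.T@t
    return o+d*(z-o[2])/d[2]
def circ(x,y,z,r,n=48):
    a=np.linspace(0,2*np.pi,n,endpoint=False); return np.c_[x+r*np.cos(a),y+r*np.sin(a),np.full(n,z)]
def cylmask_c(C,x,y,z0,z1,r):
    p=proj(C,np.r_[circ(x,y,z0,r),circ(x,y,z1,r)]).astype(np.float32)
    m=cv2.moments(cv2.convexHull(p)); return np.array([m["m10"]/m["m00"],m["m01"]/m["m00"]])
def centroid(px):
    r,c=np.nonzero(px); return np.array([c.mean(),r.mean()])
def go(st,pos,yaw):
    """shift & turn in tool axes to reach world pos, tool x down, tool y (jaw) at world angle yaw (mod pi nearest)"""
    R0=rot(st["orientation"]); best=None
    for k in (0,1):
        a=yaw+k*np.pi; x=np.array([0,0,-1.]); y=np.array([np.cos(a),np.sin(a),0]); z=np.cross(x,y)
        rv=(R0.inv()*Rn.from_matrix(np.c_[x,y,z])).as_rotvec()
        if best is None or np.linalg.norm(rv)<np.linalg.norm(best): best=rv
    return np.r_[R0.inv().apply(np.array(pos)-st["tcp_pos"]),best]
E
python3 - <<'E'
from h import *
names={"strainer_foot":(0,.036,.028),"tube_cartridge":(0,.062,.028),"ball_cartridge":(0,.052,.028),"fine_cartridge":(0,.042,.028),"pump_head":(0,.085,.028),"spare_cartridge":(0,.052,.028),"pipe_union":(0,.045,.029),"pipe_elbow":(0,.038,.03),"test_jar":(0,.055,.019)}
for cn in ["top","scene"]:
    im=cams.read_camera(cn); C=cam(cn); v=im.copy()
    for n,(a,b,r) in names.items():
        for d in finder.regions_of(cn,n)[:5]:
            if d["conf"]<.2: continue
            c=centroid(d["pixels"])
            s=least_squares(lambda q: cylmask_c(C,q[0],q[1],a,b,r)-c,ray(C,c,b/2)[:2]).x
            print(cn,n,round(d["conf"],2),c.round(1),int(d["pixels"].sum()),s.round(4))
print(readout.get_state()["clock"])
E
```

```text
top strainer_foot 0.89 [304.7 257.6] 447 [ 0.3185 -0.1708]
top strainer_foot 0.72 [310.6 170.4] 397 [ 0.5964 -0.1846]
top strainer_foot 0.68 [373.3 145.2] 458 [ 0.6834 -0.3849]
top strainer_foot 0.59 [250.4 141.5] 405 [0.6848 0.011 ]
top strainer_foot 0.56 [386.4 213.2] 422 [ 0.4656 -0.4287]
top tube_cartridge 0.69 [191.1 168.4] 268 [0.5911 0.1964]
top tube_cartridge 0.63 [249.6 175.8] 273 [0.572  0.0102]
top ball_cartridge 0.65 [367.8 178.5] 284 [ 0.5744 -0.3659]
top fine_cartridge 0.58 [136.4 161.8] 309 [0.6092 0.374 ]
top fine_cartridge 0.56 [190.9 168.5] 275 [0.5919 0.1988]
top pump_head 0.83 [336.1 224.9] 308 [ 0.4244 -0.2635]
top spare_cartridge 0.76 [136.3 161.2] 313 [0.6103 0.3729]
top pipe_union 0.7 [335.7 224.3] 282 [ 0.4262 -0.2666]
top pipe_union 0.57 [165.1 219.1] 266 [0.4283 0.2745]
top pipe_elbow 0.57 [226.8 223.2] 301 [0.4205 0.0783]
top pipe_elbow 0.39 [248.8 175.4] 283 [0.5748 0.013 ]
scene strainer_foot 0.9 [234.7 149.5] 382 [ 0.3284 -0.1685]
scene strainer_foot 0.77 [184.3 206. ] 697 [ 0.6039 -0.1805]
scene strainer_foot 0.7 [132.1 156.1] 405 [ 0.4727 -0.4272]
scene strainer_foot 0.63 [244.4 257.7] 916 [0.6971 0.0148]
scene strainer_foot 0.6 [ 91.8 208.2] 662 [ 0.6931 -0.3807]
scene tube_cartridge 0.89 [262.8 213.3] 729 [0.5706 0.0087]
scene ball_cartridge 0.83 [127.2 177.3] 519 [ 0.5695 -0.3696]
scene fine_cartridge 0.63 [342.8 244.7] 685 [0.5878 0.1981]
scene pump_head 0.71 [188.5 153.3] 602 [ 0.4313 -0.2632]
scene spare_cartridge 0.86 [430.3 274.4] 1011 [0.6063 0.3719]
scene spare_cartridge 0.62 [184.2 206.4] 745 [ 0.613  -0.1745]
scene pipe_union 0.95 [386.1 207.1] 528 [0.4294 0.2737]
scene pipe_elbow 0.74 [307.6 186.3] 449 [0.4183 0.077 ]
scene test_jar 0.88 [251.3 171.1] 283 [ 0.4232 -0.078 ]
1.15
```

Run:
```python
import cv2,numpy as np
im=cv2.imread("pics/top0.png")[125:280,110:410]
cv2.imwrite("pics/topcrop.png",cv2.resize(im,None,fx=2.6,fy=2.6,interpolation=cv2.INTER_CUBIC))
im=cv2.imread("pics/scene0.png")[130:300,70:460]
cv2.imwrite("pics/scenecrop.png",cv2.resize(im,None,fx=2,fy=2,interpolation=cv2.INTER_CUBIC))
```

```text
(no output)
```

View pics/topcrop.png

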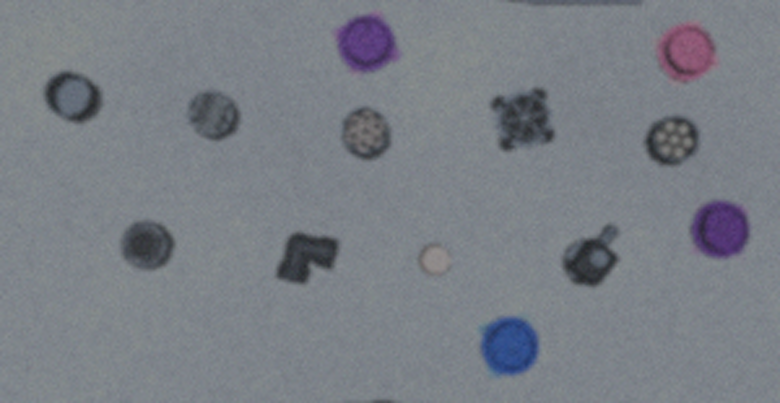

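View pics/scenecrop.png

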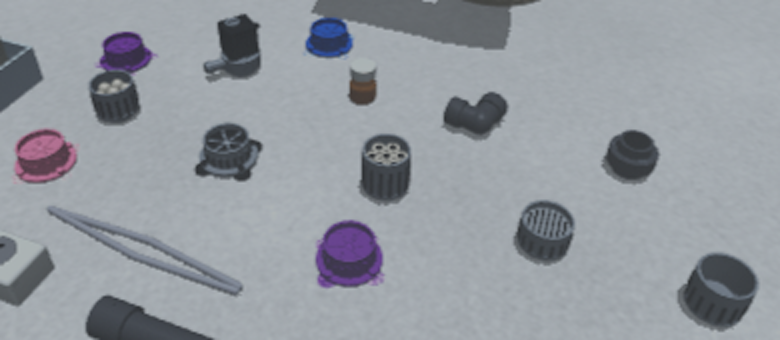

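Run:
```python
from h import *
st=readout.get_state(); R=rot(st["orientation"]).as_matrix(); print(R.round(3)); print("jaw yaw",np.arctan2(R[1,1],R[0,1]))
for yaw in (np.pi/2,0): print(yaw,go(st,[0.571,0.0095,0.20],yaw).round(3))
```

```text
[[ 0.     0.249 -0.968]
 [-0.    -0.968 -0.249]
 [-1.     0.    -0.   ]]
jaw yaw -1.3190155960471477
1.5707963267948966 [ 0.031 -0.442 -0.555  0.252 -0.    -0.   ]
0 [ 0.031 -0.442 -0.555 -1.319  0.    -0.   ]
```

Call:
drive_tool([
  [[0.003,-0.038,-0.048,0.02,0,0,0],[0.006,-0.077,-0.097,0.04,0,0,0],[0.009,-0.115,-0.145,0.07,0,0,0],[0.011,-0.153,-0.193,0.09,0,0,0],[0.014,-0.192,-0.241,0.11,0,0,0]],
], squeeze=40)

```text
clock: 1.78
tcp_pos: [0.3298, -0.3095, 0.2175]
orientation: [0.05, 0.706, 0.049, -0.705]
wrist_force: [1.5, -0.4, -0.8]
finger_gap: 0.0854
```

```bash
cat > g.py <<'E'
import sys
from h import *
a=[float(v) for v in sys.argv[1:]]
st=readout.get_state(); m=go(st,a[:3],a[3])
print(st["clock"],"tcp",st["tcp_pos"].round(4),"gap",st["finger_gap"].round(4),"F",st["wrist_force"].round(1),"j",st["joint_pos"].round(2)); print("move",m.round(4), "dist",np.linalg.norm(m[:3]).round(3))
E
python3 g.py 0.571 0.0095 0.2 1.5708
```

```text
Traceback (most recent call last):
  File "g.py", line 5, in <module>
    print(st["clock"],"tcp",st["tcp_pos"].round(4),"gap",st["finger_gap"].round(4),"F",st["wrist_force"].round(1),"j",st["joint_pos"].round(2)); print("move",m.round(4), "dist",np.linalg.norm(m[:3]).round(3))
                                                         ^^^^^^^^^^^^^^^^^^^^^^
AttributeError: 'float' object has no attribute 'round'
```

```bash
sed -i 's/st\["finger_gap"\].round(4)/round(st["finger_gap"],4)/' g.py; python3 g.py 0.571 0.0095 0.2 1.5708
```

```text
1.775 tcp [ 0.3298 -0.3095  0.2175] gap 0.0854 F [ 1.5 -0.4 -0.8] j [-0.93  0.08 -0.28  1.21  0.    2.07]
move [ 0.0174 -0.2821 -0.2835  0.1406 -0.0007 -0.001 ] dist 0.4
```

```bash
python3 g.py 0.571 0.0095 0.2 0.0
```

```text
1.775 tcp [ 0.3298 -0.3095  0.2175] gap 0.0854 F [ 1.5 -0.4 -0.8] j [-0.93  0.08 -0.28  1.21  0.    2.07]
move [ 1.7400e-02 -2.8210e-01 -2.8350e-01 -1.4302e+00  2.0000e-04 -1.4000e-03] dist 0.4
```

Call:
drive_tool([
  [[0.002,-0.042,-0.043,-0.18,0,0,0],[0.004,-0.085,-0.085,-0.36,0,0,0],[0.006,-0.127,-0.128,-0.54,0,0,0],[0.008,-0.169,-0.17,-0.72,0,0,0],[0.01,-0.212,-0.213,-0.9,0,0,0]],
])

```text
clock: 2.4
tcp_pos: [0.5121, -0.0681, 0.2077]
orientation: [0.354, 0.613, 0.353, -0.612]
wrist_force: [0.2, -0.9, -0.4]
finger_gap: 0.085
```

```bash
python3 g.py 0.571 0.0095 0.2 0.0
```

```text
2.4 tcp [ 0.5121 -0.0681  0.2077] gap 0.085 F [ 0.2 -0.9 -0.4] j [-0.29  0.21 -0.15  1.21 -0.    1.81]
move [ 0.0077  0.0121 -0.0966 -0.5243  0.001  -0.0021] dist 0.098
```

Call:
drive_tool([
  [[0.004,0.006,-0.05,-0.18,0,0,0],[0.008,0.012,-0.097,-0.35,0,0,0],[0.008,0.012,-0.097,-0.525,0,0,0],[0.008,0.012,-0.097,-0.525,0,0,0],[0.008,0.012,-0.097,-0.525,0,0,0]],
])

```text
clock: 3.02
tcp_pos: [0.5709, 0.0095, 0.1998]
orientation: [0.5, 0.501, 0.498, -0.501]
wrist_force: [0.4, 0.5, -0.6]
finger_gap: 0.0853
```

```bash
cat > w.py <<'E'
# wrist look: python3 w.py outpng name x y z0 z1 r : draw predicted cylinder, fit position from mask
import sys
from h import *
out,n=sys.argv[1:3]; x,y,z0,z1,r=[float(v) for v in sys.argv[3:8]]
st=readout.get_state(); C=cam("wrist",st); im=cams.read_camera("wrist"); v=im.copy()
for d in finder.regions_of("wrist",n)[:3]:
    c=centroid(d["pixels"]); s=least_squares(lambda q: cylmask_c(C,q[0],q[1],z0,z1,r)-c,[x,y]).x
    print(n,round(d["conf"],2),c.round(1),int(d["pixels"].sum()),"fit",s.round(4))
    cs,_=cv2.findContours(d["pixels"].astype(np.uint8),cv2.RETR_EXTERNAL,cv2.CHAIN_APPROX_NONE); cv2.drawContours(v,cs,-1,(0,0,255),1)
for z,col in ((z0,(255,0,0)),(z1,(0,255,0))): cv2.polylines(v,[proj(C,circ(x,y,z,r)).round().astype(np.int32)],True,col,1)
cv2.imwrite(out,v); print(st["clock"],st["tcp_pos"].round(4))
E
python3 w.py pics/w1.png tube_cartridge 0.571 0.0095 0 0.062 0.028
```

```text
tube_cartridge 0.84 [256.1 176. ] 2465 fit [0.5742 0.0067]
3.025 [0.5709 0.0095 0.1998]
```

View pics/w1.png

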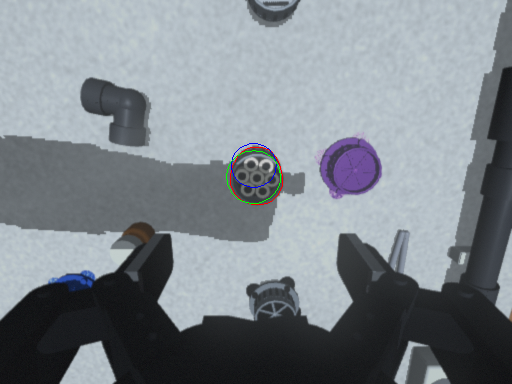

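Call:
drive_tool([
  [[0.04,0.0013,0,0,0,0,0],[0.085,0.0013,0,0,0,0,0],[0.13,0.0013,0,0,0,0,0],[0.165,0.0013,0,0,0,0,0],[0.183,0.0013,0,0,0,0,0]],
])

```text
clock: 3.75
tcp_pos: [0.571, 0.0084, 0.015]
orientation: [-0.499, -0.501, -0.499, 0.502]
wrist_force: [0.9, 0.2, -0.4]
finger_gap: 0.0849
```

Call:
drive_tool([
  [[0.002,0,0,0,0,0,255],[0.002,0,0,0,0,0,255],[0.002,0,0,0,0,0,255],[0.002,0,0,0,0,0,255],[0.002,0,0,0,0,0,255]],
], squeeze=40)

```text
clock: 4.38
tcp_pos: [0.5713, 0.0084, 0.0135]
orientation: [-0.499, -0.501, -0.498, 0.502]
wrist_force: [0.1, 0.5, 1.7]
finger_gap: 0.056
```

```bash
python3 w.py pics/w2.png tube_cartridge 0.572 0.0095 0 0.062 0.028;python3 g.py 0.572 0.0095 0.2 0.0
```

```text
tube_cartridge 0.72 [254.3 260.2] 13886 fit [0.5725 0.0138]
4.375 [0.5713 0.0084 0.0135]
4.475 tcp [0.5713 0.0084 0.0135] gap 0.056 F [-0.5  0.6  2.9] j [-0.13  0.46 -0.3   0.81 -0.    1.45]
move [-0.1865  0.0007 -0.0008 -0.0048  0.0013 -0.    ] dist 0.186
```

View pics/w2.png

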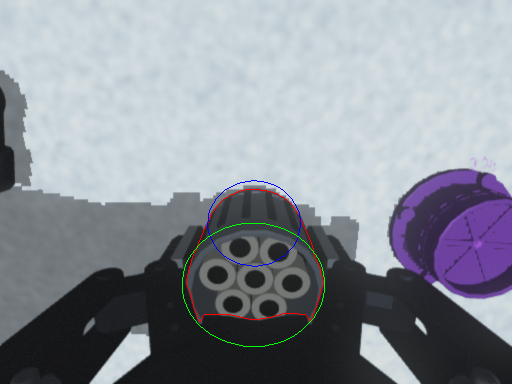

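Call:
drive_tool([
  [[-0.03,0,0,0,0,0,255],[-0.08,0.005,0.03,0,0,0,255],[-0.12,0.012,0.08,0,0,0,255],[-0.137,0.02,0.135,0,0,0,255],[-0.137,0.025,0.19,0,0,0,255]],
])

```text
clock: 5.1
tcp_pos: [0.5969, -0.1835, 0.1533]
orientation: [0.501, 0.501, 0.497, -0.501]
wrist_force: [0.7, 0.0, -1.6]
finger_gap: 0.0561
```

Call:
drive_tool([
  [[0,0.003,0.03,0,0,0,255],[0,0.004,0.058,0,0,0,255],[0,0.004,0.058,0,0,0,255],[0,0.004,0.058,0,0,0,255],[0,0.004,0.058,0,0,0,255]],
])

```text
clock: 5.72
tcp_pos: [0.6006, -0.2403, 0.1534]
orientation: [0.501, 0.501, 0.498, -0.5]
wrist_force: [-0.4, -0.2, -1.3]
finger_gap: 0.056
```

```bash
python3 w.py pics/w3.png strainer_foot 0.6 -0.183 0 0.036 0.028;python3 g.py 0.60 -0.183 0.15 0.0
```

```text
strainer_foot 0.67 [  6.  123.5] 568 fit [ 0.3646 -0.1859]
strainer_foot 0.64 [251.4 124.7] 4622 fit [ 0.5996 -0.1868]
strainer_foot 0.58 [136.6 342.6] 771 fit [ 0.4572 -0.4482]
5.725 [ 0.6006 -0.2403  0.1534]
5.825 tcp [ 0.6008 -0.2404  0.1536] gap 0.056 F [ 0.5 -0.8 -1.4] j [-0.5   0.48  0.1   1.19 -0.    1.07]
move [ 0.0034 -0.0009 -0.0574 -0.0027  0.003  -0.0043] dist 0.058
```

View pics/w3.png

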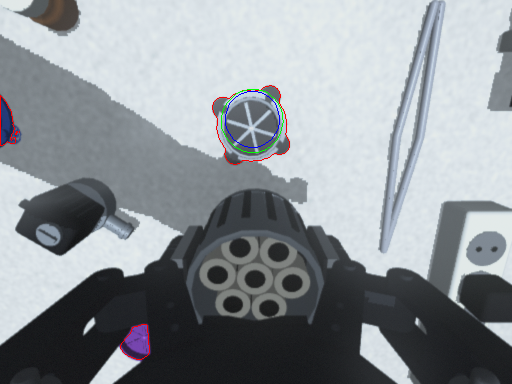

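```bash
cat > crop.py <<'E'
import sys
from h import *
# crop.py out col row half z r x y  (uses fresh wrist image)
out=sys.argv[1]; c,r,hf,z,rad,x,y=[float(v) for v in sys.argv[2:9]]
st=readout.get_state(); C=cam("wrist",st); im=cams.read_camera("wrist"); cv2.imwrite(out.replace(".png","_raw.png"),im)
s=600/(2*hf); v=cv2.resize(im[int(max(r-hf,0)):int(r+hf),int(max(c-hf,0)):int(c+hf)],None,fx=s,fy=s,interpolation=cv2.INTER_CUBIC)
o=np.array([max(c-hf,0),max(r-hf,0)])
cv2.polylines(v,[((proj(C,circ(x,y,z,rad))-o+.5)*s).round().astype(np.int32)],True,(0,255,0),1)
g=[proj(C,[x+dx,y+dy,z])[0] for dx,dy in((0,0),(.001,0),(0,.001))]; print("px center",g[0].round(1),"px/mm x",(g[1]-g[0]).round(2),"y",(g[2]-g[0]).round(2), "scale",s)
cv2.imwrite(out,v)
E
python3 crop.py pics/c1.png 251 123 45 0.036 0.028 0.6 -0.183
```

```text
px center [251.6 121.1] px/mm x [ 1.1 -0. ] y [-0.01 -1.13] scale 6.666666666666667
```

View pics/c1.png

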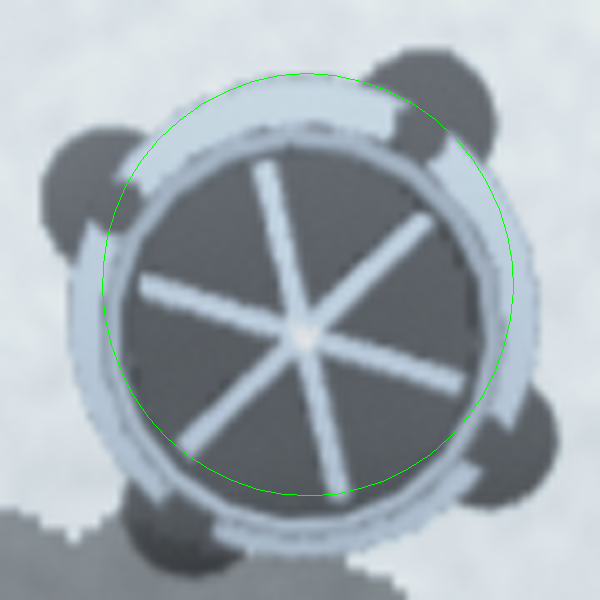

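```bash
python3 crop.py pics/c2.png 255 260 80 0.202 0.028 0.6008 -0.2404; python3 g.py 0.5985 -0.189 0.085 0
```

```text
px center [251.7 290.9] px/mm x [ 2.54 -0.01] y [-0.01 -2.18] scale 3.75
5.925 tcp [ 0.6008 -0.2407  0.1536] gap 0.0557 F [-0.3  0.5 -1.8] j [-0.5   0.48  0.1   1.19 -0.    1.07]
move [ 0.0684 -0.0028 -0.052  -0.003   0.0032 -0.0044] dist 0.086
```

View pics/c2.png

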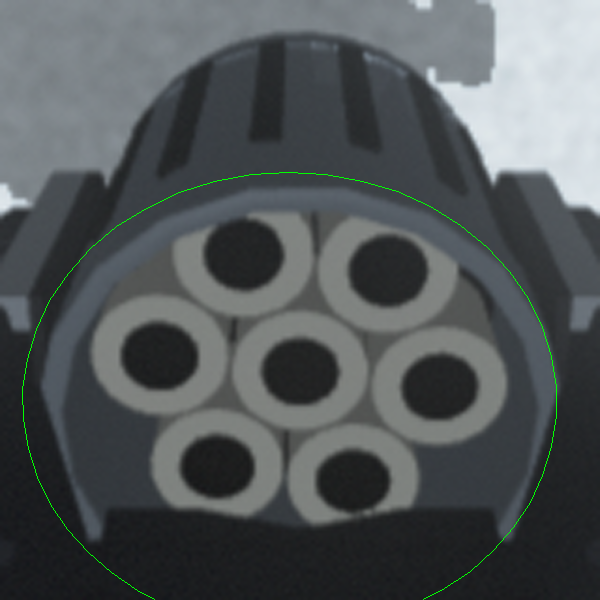

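Call:
drive_tool([
  [[0.01,-0.002,-0.03,0,0.003,-0.004,255],[0.03,-0.0027,-0.052,-0.003,0.003,-0.004,255],[0.06,-0.0027,-0.052,-0.003,0.003,-0.004,255],[0.085,-0.0027,-0.052,-0.003,0.003,-0.004,255],[0.085,-0.0027,-0.052,-0.003,0.003,-0.004,255]],
])

```text
clock: 6.55
tcp_pos: [0.5969, -0.1877, 0.0664]
orientation: [0.499, 0.499, 0.502, -0.5]
wrist_force: [-0.4, -0.3, -1.5]
finger_gap: 0.0559
```

```bash
cat > sc.py <<'E'
import sys
from h import *
out=sys.argv[1]; n=sys.argv[2]; c,r,hf=[float(v) for v in sys.argv[3:6]]
im=cams.read_camera(n); s=560/(2*hf); cv2.imwrite(out.replace(".png","_raw.png"),im)
cv2.imwrite(out,cv2.resize(im[int(max(r-hf,0)):int(r+hf),int(max(c-hf,0)):int(c+hf)],None,fx=s,fy=s,interpolation=cv2.INTER_CUBIC))
E
python3 sc.py pics/s1.png scene 184 195 40;  python3 g.py 0.5983 -0.1888 0.0415 0
```

```text
6.6 tcp [ 0.5981 -0.1884  0.068 ] gap 0.0555 F [ 0.7 -0.1 -1.4] j [-0.43  0.5  -0.08  0.99  0.    1.14]
move [ 0.0265  0.0003  0.0004  0.0005 -0.0007  0.0012] dist 0.027
```

View pics/s1.png

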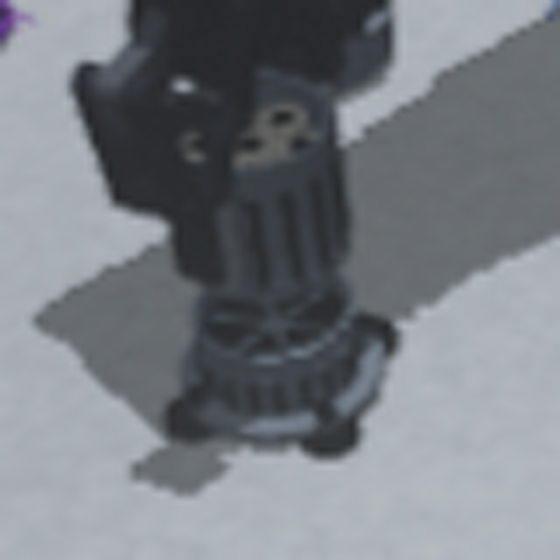

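Call:
drive_tool([
  [[0.006,0.0003,0.0004,0,0,0.001,255],[0.013,0.0003,0.0004,0,0,0.001,255],[0.019,0.0003,0.0004,0,0,0.001,255],[0.024,0.0003,0.0004,0,0,0.001,255],[0.027,0.0003,0.0004,0,0,0.001,255]],
])

```text
clock: 7.22
tcp_pos: [0.5981, -0.1887, 0.0414]
orientation: [0.5, 0.5, 0.5, -0.5]
wrist_force: [-7.0, 2.4, 15.9]
finger_gap: 0.0559
```

```bash
python3 g.py 0.5983 -0.1888 0.0415 0;python3 sc.py pics/s2.png scene 184 195 40
```

```text
7.225 tcp [ 0.5981 -0.1887  0.0414] gap 0.0559 F [-7.   2.4 15.9] j [-0.43  0.53 -0.11  0.93  0.    1.14]
move [-0.0001  0.0002  0.0001  0.0004 -0.0008  0.0005] dist 0.0
```

View pics/s2.png

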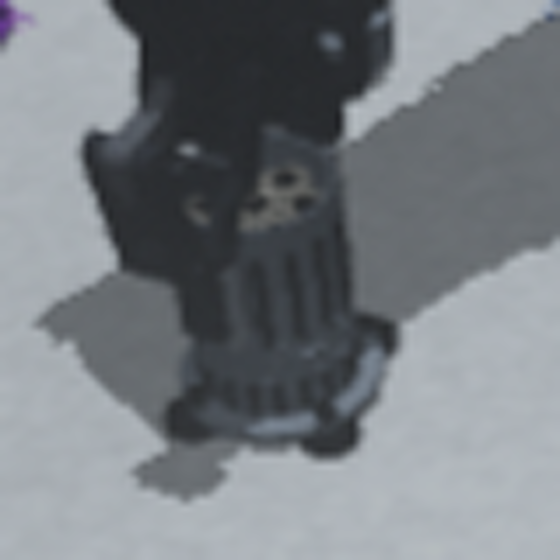

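Call:
drive_tool([
  [[0,0,0,0,0,0,0],[0,0,0,0,0,0,0],[0,0,0,0,0,0,0],[-0.02,0,0,0,0,0,0],[-0.06,0,0,0,0,0,0]],
])

```text
clock: 7.9
tcp_pos: [0.5966, -0.1881, 0.1001]
orientation: [0.498, 0.499, 0.502, -0.5]
wrist_force: [0.2, -0.5, 0.2]
finger_gap: 0.0853
```

Call:
drive_tool([
  [[-0.05,0,0,0,0,0,0],[-0.1,0,0,0,0,0,0],[-0.1,0,0,0,0,0,0],[-0.1,0,0,0,0,0,0],[-0.1,0,0,0,0,0,0]],
])

```text
clock: 8.52
tcp_pos: [0.5961, -0.1879, 0.1983]
orientation: [0.497, 0.499, 0.503, -0.501]
wrist_force: [1.1, -1.0, -0.1]
finger_gap: 0.0852
```

```bash
python3 crop.py pics/c3.png 255 170 80 0.09 0.028 0.5975 -0.188; python3 sc.py pics/s3.png scene 184 195 40; python3 g.py 0.572 -0.368 0.2 -0.3
```

```text
px center [255.5 185.5] px/mm x [1.07 0.  ] y [ 0.   -1.03] scale 3.75
8.625 tcp [ 0.5963 -0.188   0.1984] gap 0.0854 F [-0.3  0.8  0.7] j [-0.43  0.43  0.13  1.28  0.    1.14]
move [-0.0021 -0.0244  0.18    0.3004 -0.0027  0.0078] dist 0.182
```

View pics/c3.png

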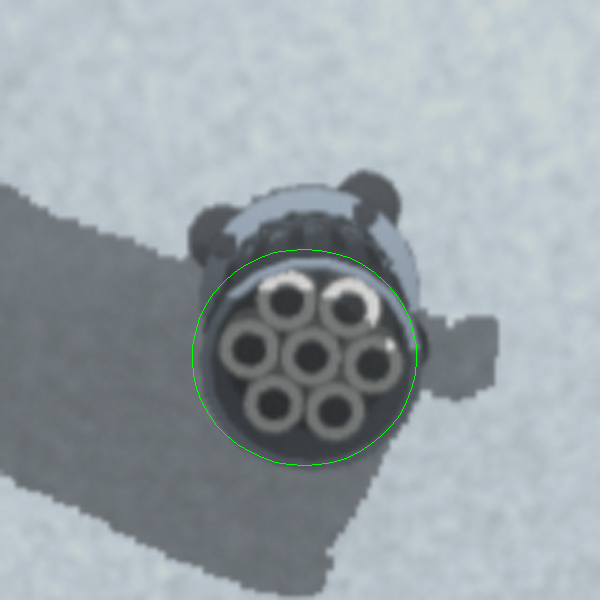

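View pics/s3.png

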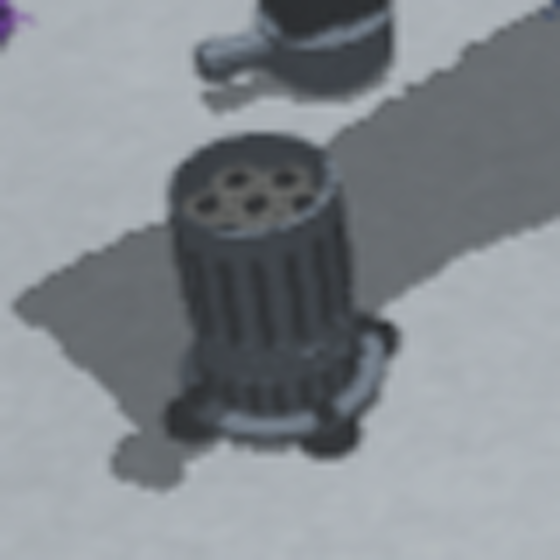

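Call:
drive_tool([
  [[-0.002,-0.008,0.055,0,-0.003,0.008,0],[-0.002,-0.016,0.11,0,-0.003,0.008,0],[-0.002,-0.024,0.165,0,-0.003,0.008,0],[-0.002,-0.024,0.18,0,-0.003,0.008,0],[-0.002,-0.024,0.18,0,-0.003,0.008,0]],
])

```text
clock: 9.25
tcp_pos: [0.5718, -0.3685, 0.1986]
orientation: [0.499, 0.501, 0.5, -0.5]
wrist_force: [-0.2, 0.3, -0.1]
finger_gap: 0.0857
```

```bash
python3 w.py pics/w4.png ball_cartridge 0.572 -0.368 0.008 0.052 0.028; python3 crop.py pics/c4.png 255 180 80 0.052 0.028 0.572 -0.368; python3 g.py 0.572 -0.368 0.015 0
```

```text
ball_cartridge 0.85 [256.7 173.8] 2232 fit [ 0.5753 -0.3695]
9.25 [ 0.5718 -0.3685  0.1986]
px center [253.  176.9] px/mm x [0.93 0.  ] y [ 0.   -0.91] scale 3.75
9.4 tcp [ 0.5726 -0.3662  0.1997] gap 0.0855 F [ 0.2 -0.   0.9] j [-0.69  0.53  0.3   1.34  0.    0.88]
move [ 1.847e-01 -7.000e-04  2.100e-03  2.100e-03 -1.800e-03 -1.000e-04] dist 0.185
```

View pics/c4.png

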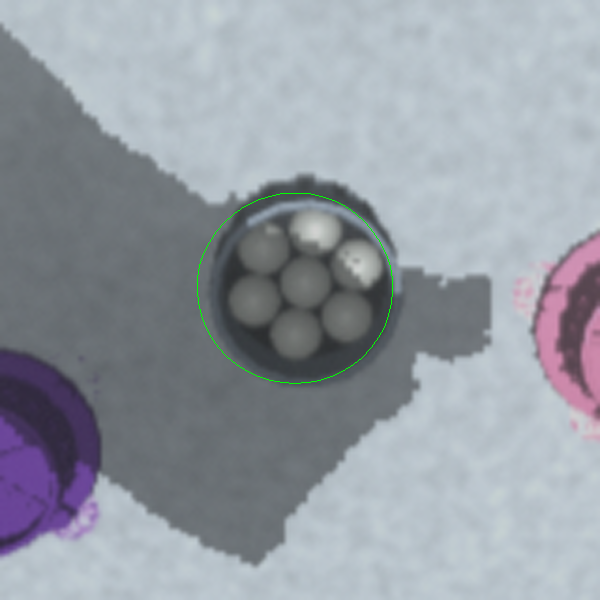

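View pics/w4.png

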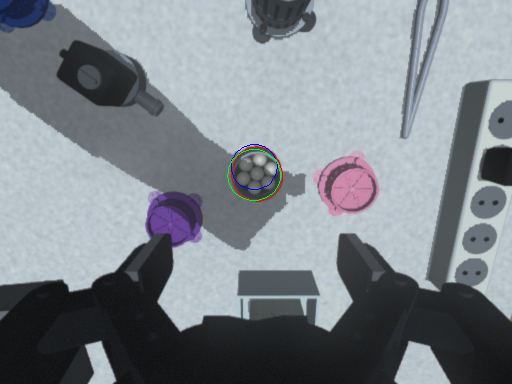

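Call:
drive_tool([
  [[0.04,0.0014,0.0018,0.002,-0.002,0,0],[0.085,0.0014,0.0018,0.002,-0.002,0,0],[0.13,0.0014,0.0018,0.002,-0.002,0,0],[0.17,0.0014,0.0018,0.002,-0.002,0,0],[0.187,0.0014,0.0018,0.002,-0.002,0,0]],
])

```text
clock: 10.02
tcp_pos: [0.5732, -0.3647, 0.0103]
orientation: [0.499, 0.499, 0.502, -0.5]
wrist_force: [-0.3, 0.1, 0.1]
finger_gap: 0.0853
```

Call:
drive_tool([
  [[0,0,0,0,0,0,0],[0,0,0,0,0,0,255],[0,0,0,0,0,0,255],[0,0,0,0,0,0,255],[0,0,0,0,0,0,255]],
], squeeze=40)

```text
clock: 10.65
tcp_pos: [0.5745, -0.3657, 0.0127]
orientation: [0.501, 0.5, 0.501, -0.499]
wrist_force: [-0.6, 1.0, 6.5]
finger_gap: 0.0546
```

```bash
python3 crop.py pics/c5.png 255 260 120 0.052 0.028 0.574 -0.368; python3 g.py 0.598 -0.1888 0.15 0
```

```text
px center [250.2 281.9] px/mm x [2.34 0.01] y [-0.   -2.03] scale 2.5
10.7 tcp [ 0.5745 -0.3657  0.0127] gap 0.0546 F [-0.7  1.   6.8] j [-0.68  0.64  0.02  0.95  0.    0.88]
move [-0.1372  0.0239 -0.1769  0.0023 -0.0004 -0.0003] dist 0.225
```

View pics/c5.png

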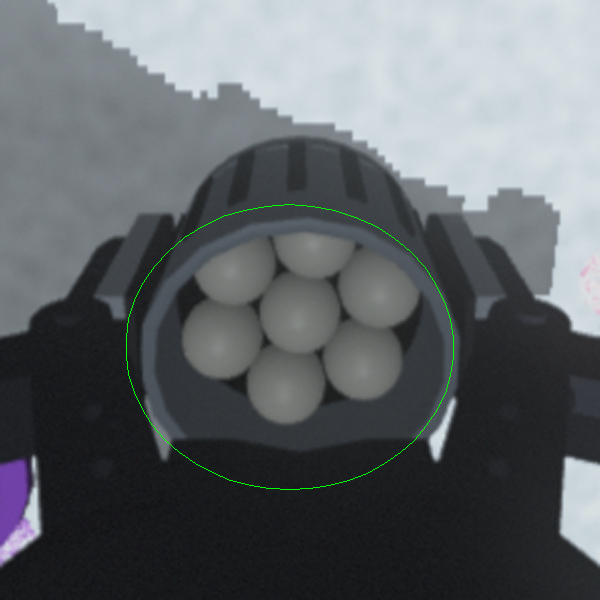

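Call:
drive_tool([
  [[-0.03,0,0,0,0,0,255],[-0.08,0.002,-0.01,0,0,0,255],[-0.125,0.007,-0.045,0.001,0,0,255],[-0.147,0.014,-0.095,0.002,0,0,255],[-0.147,0.02,-0.145,0.002,0,0,255]],
])

```text
clock: 11.32
tcp_pos: [0.5957, -0.2206, 0.1632]
orientation: [0.502, 0.501, 0.498, -0.499]
wrist_force: [0.4, 0.9, -2.2]
finger_gap: 0.0545
```

```bash
python3 g.py 0.598 -0.1863 0.125 0
```

```text
11.325 tcp [ 0.5957 -0.2206  0.1632] gap 0.0545 F [ 0.4  0.9 -2.2] j [-0.48  0.45  0.08  1.19  0.    1.09]
move [ 0.0381  0.002  -0.0344 -0.0008  0.0022 -0.0056] dist 0.051
```

Call:
drive_tool([
  [[0,0.002,-0.025,-0.001,0.002,-0.005,255],[0.01,0.002,-0.034,-0.001,0.002,-0.005,255],[0.03,0.002,-0.034,-0.001,0.002,-0.005,255],[0.038,0.002,-0.034,-0.001,0.002,-0.005,255],[0.038,0.002,-0.034,-0.001,0.002,-0.005,255]],
])

```text
clock: 11.95
tcp_pos: [0.5971, -0.1873, 0.1239]
orientation: [-0.499, -0.5, -0.5, 0.5]
wrist_force: [0.5, -0.2, -1.3]
finger_gap: 0.0545
```

```bash
python3 sc.py pics/s4.png scene 184 180 45;  python3 g.py 0.598 -0.1863 0.0947 0; python3 sc.py pics/t4.png top 311 171 40
```

```text
12.0 tcp [ 0.5976 -0.1874  0.1247] gap 0.0542 F [ 0.3  0.  -2.1] j [-0.43  0.46 -0.    1.11 -0.    1.14]
move [ 0.03    0.0004 -0.0011 -0.0009 -0.      0.0002] dist 0.03
```

View pics/s4.png

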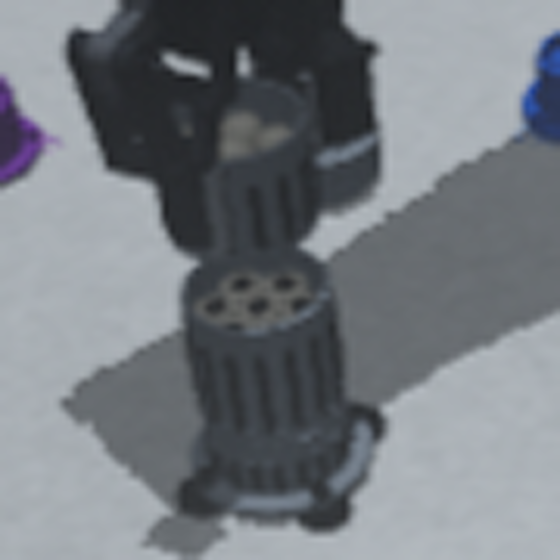

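Call:
drive_tool([
  [[0.008,0.0004,-0.001,-0.001,0,0,255],[0.015,0.0004,-0.001,-0.001,0,0,255],[0.022,0.0004,-0.001,-0.001,0,0,255],[0.028,0.0004,-0.001,-0.001,0,0,255],[0.031,0.0004,-0.001,-0.001,0,0,255]],
])

```text
clock: 12.68
tcp_pos: [0.5982, -0.1864, 0.0946]
orientation: [0.5, 0.5, 0.5, -0.5]
wrist_force: [-5.9, 1.5, 14.1]
finger_gap: 0.0543
```

```bash
python3 sc.py pics/s5.png scene 184 180 45;  python3 g.py 0.598 -0.1863 0.0947 0
```

```text
12.725 tcp [ 0.5982 -0.1863  0.0947] gap 0.0543 F [-0.7  0.6 -0.8] j [-0.43  0.48 -0.05  1.04 -0.    1.14]
move [ 0.     -0.0002 -0.      0.0003  0.0005 -0.0006] dist 0.0
```

View pics/s5.png

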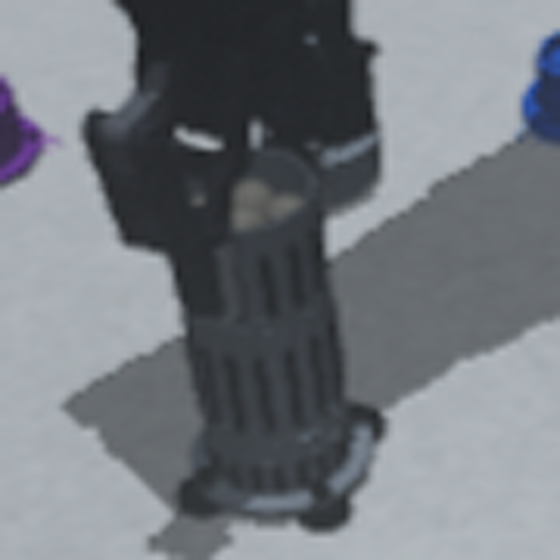

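Call:
drive_tool([
  [[0,0,0,0,0,0,0],[0,0,0,0,0,0,0],[0,0,0,0,0,0,0],[-0.02,0,0,0,0,0,0],[-0.06,0,0,0,0,0,0]],
])

```text
clock: 13.35
tcp_pos: [0.5968, -0.1857, 0.1533]
orientation: [0.499, 0.499, 0.501, -0.5]
wrist_force: [-0.8, -0.3, -0.3]
finger_gap: 0.0857
```

Call:
drive_tool([
  [[-0.045,0,0,0,0,0,0],[-0.065,0,0,0,0,0,0],[-0.065,0,0,0,0,0,0],[-0.065,0,0,0,0,0,0],[-0.065,0,0,0,0,0,0]],
])

```text
clock: 13.98
tcp_pos: [0.5963, -0.1855, 0.2166]
orientation: [0.498, 0.499, 0.502, -0.501]
wrist_force: [0.4, 0.1, -1.0]
finger_gap: 0.0851
```

```bash
python3 crop.py pics/c6.png 255 190 80 0.134 0.028 0.598 -0.1888; python3 sc.py pics/s6.png scene 184 180 45; python3 g.py 0.590 0.198 0.2 0
```

```text
px center [255.6 197. ] px/mm x [1.18 0.  ] y [ 0.   -1.12] scale 3.75
14.075 tcp [ 0.5965 -0.1856  0.217 ] gap 0.0852 F [0.  0.3 0.4] j [-0.43  0.42  0.17  1.32 -0.    1.14]
move [ 1.790e-02 -6.300e-03 -3.835e-01  2.000e-04 -2.400e-03  5.600e-03] dist 0.384
```

View pics/c6.png

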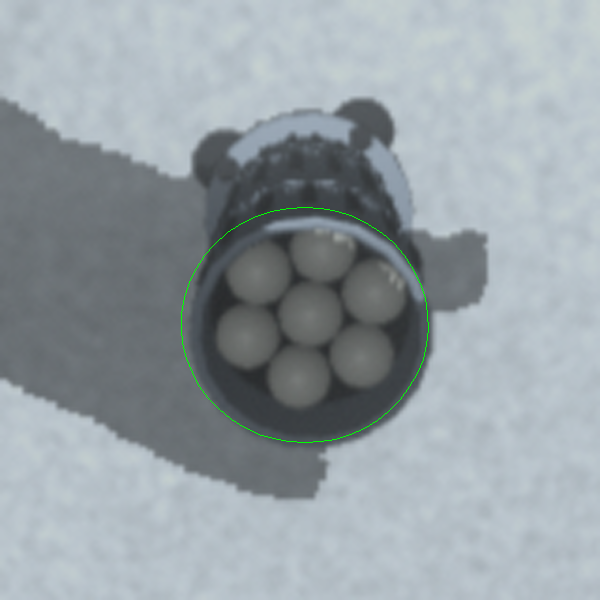

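View pics/s6.png

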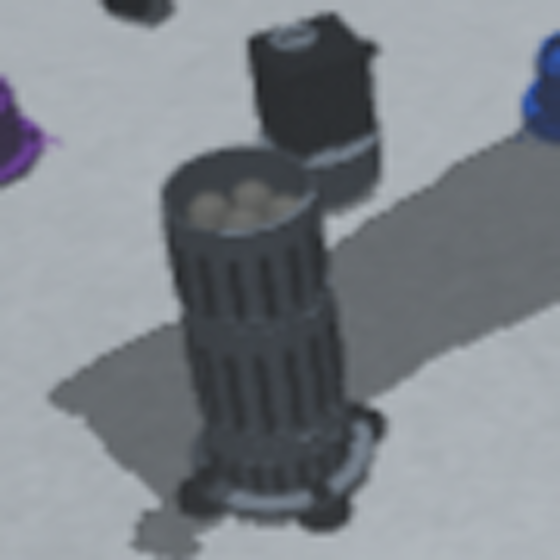

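Call:
drive_tool([
  [[0.002,-0.001,-0.055,0,-0.002,0.005,0],[0.005,-0.002,-0.115,0,-0.002,0.005,0],[0.008,-0.003,-0.175,0,-0.002,0.005,0],[0.011,-0.004,-0.235,0,-0.002,0.005,0],[0.014,-0.005,-0.295,0,-0.002,0.005,0]],
])

```text
clock: 14.7
tcp_pos: [0.5909, 0.1113, 0.2031]
orientation: [0.5, 0.5, 0.5, -0.5]
wrist_force: [0.5, -0.3, 0.4]
finger_gap: 0.0851
```

```bash
python3 g.py 0.590 0.198 0.2 0
```

```text
14.7 tcp [0.5909 0.1113 0.2031] gap 0.0851 F [ 0.5 -0.3  0.4] j [0.05 0.37 0.06 1.26 0.   1.62]
move [ 0.0032 -0.0009 -0.0867 -0.     -0.0003  0.001 ] dist 0.087
```

Call:
drive_tool([
  [[0.003,-0.001,-0.05,0,0,0,0],[0.003,-0.001,-0.087,0,0,0,0],[0.003,-0.001,-0.087,0,0,0,0],[0.003,-0.001,-0.087,0,0,0,0],[0.003,-0.001,-0.087,0,0,0,0]],
])

```text
clock: 15.32
tcp_pos: [0.59, 0.197, 0.2]
orientation: [-0.499, -0.5, -0.5, 0.501]
wrist_force: [-0.6, -0.5, 0.0]
finger_gap: 0.0853
```

```bash
python3 w.py pics/w7.png fine_cartridge 0.590 0.198 0.008 0.042 0.028; python3 crop.py pics/c7.png 255 180 80 0.042 0.028 0.59 0.198; python3 g.py 0.59 0.198 0.01 0
```

```text
fine_cartridge 0.69 [255.7 171.6] 2051 fit [0.5923 0.1961]
15.325 [0.59  0.197 0.2  ]
px center [253.5 172.2] px/mm x [ 0.9 -0. ] y [-0.   -0.88] scale 3.75
15.475 tcp [0.5901 0.1971 0.2002] gap 0.0854 F [ 0.2  1.2 -0.6] j [0.19 0.42 0.12 1.27 0.   1.77]
move [ 0.1902  0.     -0.0008 -0.0017 -0.0002  0.0009] dist 0.19
```

View pics/c7.png

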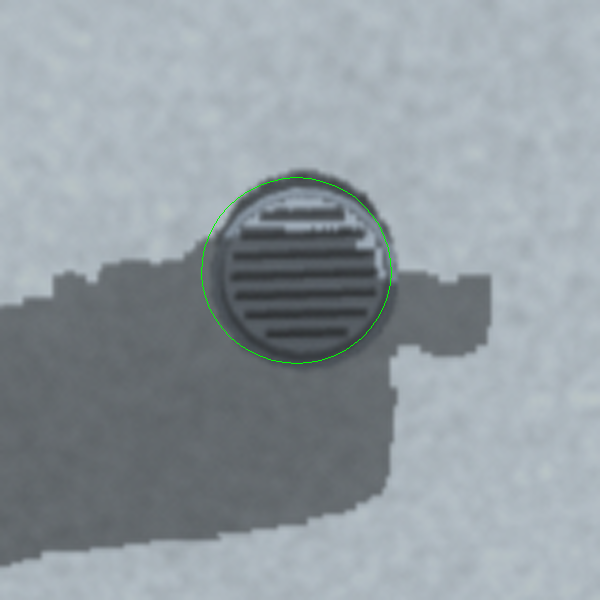

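Call:
drive_tool([
  [[0.04,0.0015,0.0006,-0.001,0,0,0],[0.085,0.0015,0.0006,-0.001,0,0,0],[0.13,0.0015,0.0006,-0.001,0,0,0],[0.175,0.0015,0.0006,-0.001,0,0,0],[0.189,0.0015,0.0006,-0.001,0,0,0]],
])

```text
clock: 16.1
tcp_pos: [0.5892, 0.1954, 0.0083]
orientation: [-0.498, -0.499, -0.501, 0.502]
wrist_force: [-0.4, 0.1, 1.5]
finger_gap: 0.0853
```

Call:
drive_tool([
  [[0.001,0,0,0,0,0,0],[0.001,0,0,0,0,0,255],[0.001,0,0,0,0,0,255],[0.001,0,0,0,0,0,255],[0.001,0,0,0,0,0,255]],
], squeeze=40)

```text
clock: 16.73
tcp_pos: [0.591, 0.1958, 0.0096]
orientation: [-0.499, -0.5, -0.5, 0.501]
wrist_force: [0.1, -0.9, 6.4]
finger_gap: 0.0543
```

```bash
python3 crop.py pics/c8.png 255 260 120 0.042 0.028 0.5915 0.1965; python3 g.py 0.598 -0.188 0.2 0
```

```text
px center [252.6 267. ] px/mm x [2.23 0.  ] y [-0.01 -1.97] scale 2.5
16.775 tcp [0.591  0.1958 0.0096] gap 0.0539 F [-0.2 -0.4  6.2] j [ 0.19  0.55 -0.16  0.86  0.    1.76]
move [-1.903e-01  7.300e-03  3.838e-01 -1.700e-03  2.000e-04  2.000e-03] dist 0.428
```

View pics/c8.png

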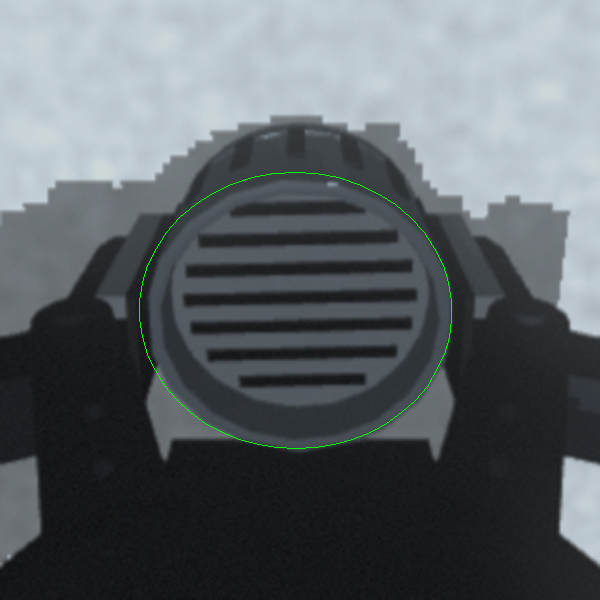

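Call:
drive_tool([
  [[-0.03,0,0,0,0,0,255],[-0.08,0.001,0.01,0,0,0.002,255],[-0.13,0.002,0.045,-0.001,0,0.002,255],[-0.175,0.004,0.09,-0.002,0,0.002,255],[-0.195,0.005,0.145,-0.002,0,0.002,255]],
])

```text
clock: 17.4
tcp_pos: [0.5974, 0.0503, 0.2085]
orientation: [0.502, 0.501, 0.499, -0.498]
wrist_force: [0.7, -1.5, -1.3]
finger_gap: 0.0549
```

```bash
python3 g.py 0.598 -0.19 0.2 0
```

```text
17.4 tcp [0.5974 0.0503 0.2085] gap 0.0549 F [ 0.7 -1.5 -1.3] j [-0.05  0.36  0.06  1.26  0.    1.52]
move [ 8.500e-03 -1.000e-04  2.403e-01  2.400e-03  3.000e-04 -5.500e-03] dist 0.24
```

Call:
drive_tool([
  [[0.004,0,0.055,0,0,-0.003,255],[0.008,0,0.115,0.002,0,-0.005,255],[0.008,0,0.175,0.002,0,-0.005,255],[0.008,0,0.225,0.002,0,-0.005,255],[0.008,0,0.2403,0.002,0,-0.005,255]],
])

```text
clock: 18.02
tcp_pos: [0.5977, -0.1932, 0.2006]
orientation: [0.5, 0.501, 0.499, -0.501]
wrist_force: [-0.2, -0.1, -2.1]
finger_gap: 0.0541
```

```bash
python3 g.py 0.598 -0.19 0.166 0
```

```text
18.025 tcp [ 0.5977 -0.1932  0.2006] gap 0.0541 F [-0.2 -0.1 -2.1] j [-0.44  0.43  0.14  1.28 -0.    1.13]
move [ 0.0346  0.0003 -0.0032 -0.0033  0.0008 -0.0008] dist 0.035
```

Call:
drive_tool([
  [[0.01,0.0003,-0.0032,-0.003,0,0,255],[0.022,0.0003,-0.0032,-0.003,0,0,255],[0.032,0.0003,-0.0032,-0.003,0,0,255],[0.034,0.0003,-0.0032,-0.003,0,0,255],[0.034,0.0003,-0.0032,-0.003,0,0,255]],
])

```text
clock: 18.65
tcp_pos: [0.598, -0.1893, 0.1665]
orientation: [0.5, 0.5, 0.5, -0.5]
wrist_force: [1.4, -0.4, -1.2]
finger_gap: 0.0542
```

```bash
python3 sc.py pics/s7.png scene 180 165 45;  python3 g.py 0.598 -0.19 0.1356 0
```

```text
18.7 tcp [ 0.5983 -0.1896  0.1668] gap 0.054 F [ 0.4 -0.4 -0.9] j [-0.43  0.44  0.07  1.2  -0.    1.14]
move [ 0.0312 -0.0003  0.0004  0.0004  0.001  -0.0012] dist 0.031
```

View pics/s7.png

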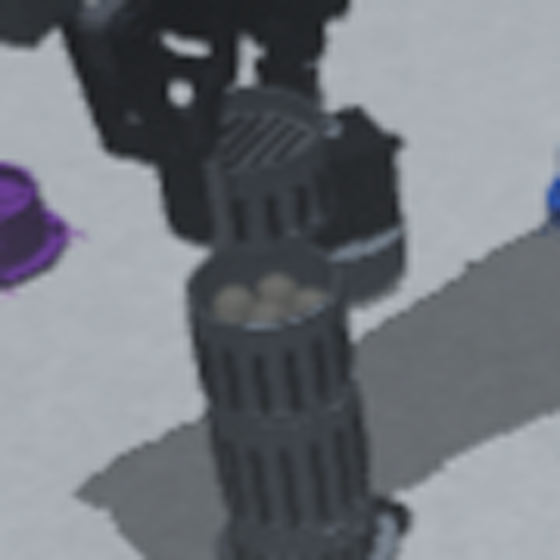

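Run:
```python
from h import *
im=cv2.imread("pics/s7_raw.png"); C=cam("scene"); s=12; o=np.array([155,125])
v=cv2.resize(im[125:185,155:220],None,fx=s,fy=s,interpolation=cv2.INTER_CUBIC)
for dy,col in((0,(0,255,0)),):
  for z in (.134,.166,.199):
    cv2.polylines(v,[((proj(C,circ(.598,-.1893+dy,z,.028))-o+.5)*s).round().astype(np.int32)],True,col,1)
cv2.imwrite("pics/s7b.png",v)
```

```text
(no output)
```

View pics/s7b.png

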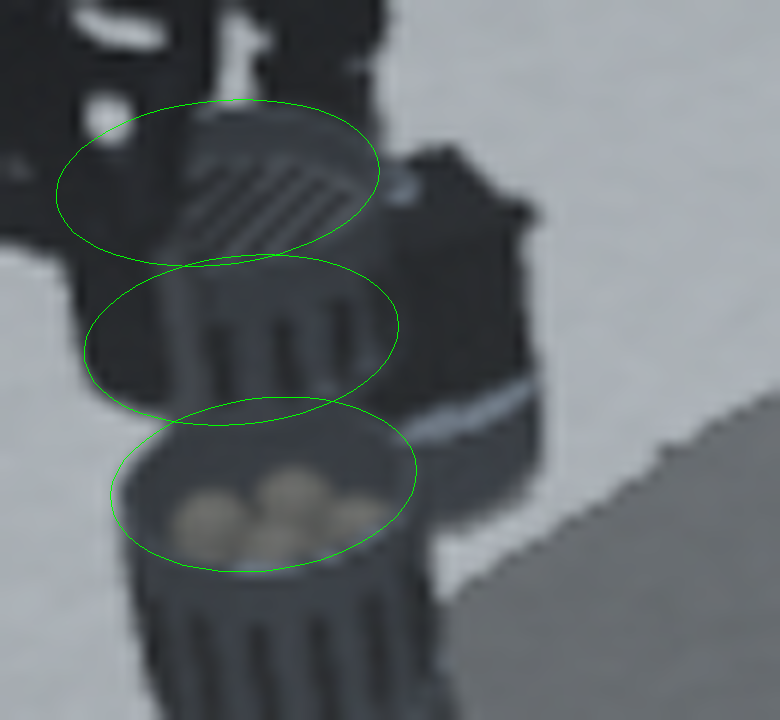

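Call:
drive_tool([
  [[0.008,0,0.0004,0,0,-0.001,255],[0.016,0,0.0004,0,0,-0.001,255],[0.023,0,0.0004,0,0,-0.001,255],[0.029,0,0.0004,0,0,-0.001,255],[0.032,0,0.0004,0,0,-0.001,255]],
])

```text
clock: 19.32
tcp_pos: [0.598, -0.19, 0.1355]
orientation: [0.5, 0.5, 0.5, -0.5]
wrist_force: [-4.3, 1.5, 15.9]
finger_gap: 0.0543
```

```bash
python3 sc.py pics/s8.png scene 180 165 45;  python3 g.py 0.598 -0.19 0.1356 0
```

```text
19.375 tcp [ 0.5981 -0.1899  0.1357] gap 0.0536 F [-1.3  0.4  1.8] j [-0.43  0.45  0.02  1.13 -0.    1.14]
move [ 0.0001 -0.0001  0.0001  0.0004  0.0012 -0.0003] dist 0.0
```

View pics/s8.png

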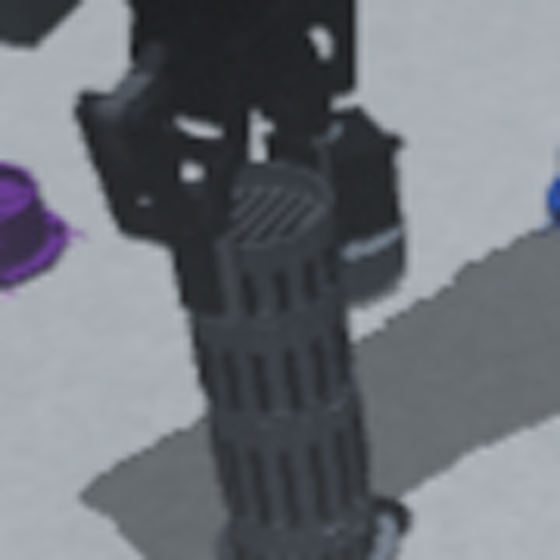

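Seated. Releasing and lifting.

Call:
drive_tool([
  [[0,0,0,0,0,0,0],[0,0,0,0,0,0,0],[0,0,0,0,0,0,0],[-0.02,0,0,0,0,0,0],[-0.06,0,0,0,0,0,0]],
])

```text
clock: 20.0
tcp_pos: [0.5968, -0.1894, 0.1942]
orientation: [0.499, 0.499, 0.501, -0.501]
wrist_force: [0.8, -0.4, -0.1]
finger_gap: 0.0852
```

Call:
drive_tool([
  [[-0.04,0,0,0,0,0,0],[-0.05,0,0,0,0,0,0],[-0.05,0,0,0,0,0,0],[-0.05,0,0,0,0,0,0],[-0.05,0,0,0,0,0,0]],
])

```text
clock: 20.62
tcp_pos: [0.5963, -0.1891, 0.2424]
orientation: [0.498, 0.499, 0.502, -0.501]
wrist_force: [0.4, -0.5, -0.9]
finger_gap: 0.0855
```

```bash
python3 crop.py pics/c9.png 255 190 80 0.168 0.028 0.598 -0.1888; python3 sc.py pics/s9.png scene 184 170 50; python3 g.py 0.428 -0.263 0.23 0; python3 sc.py pics/t9.png top 338 222 20
```

```text
px center [255.7 195.8] px/mm x [1.22 0.  ] y [ 0.   -1.17] scale 3.75
20.725 tcp [ 0.5966 -0.1892  0.243 ] gap 0.0854 F [-0.6 -0.6  1.2] j [-0.43  0.42  0.23  1.39 -0.    1.14]
move [ 0.0138 -0.1685  0.0738  0.0003 -0.0015  0.0056] dist 0.184
```

View pics/c9.png

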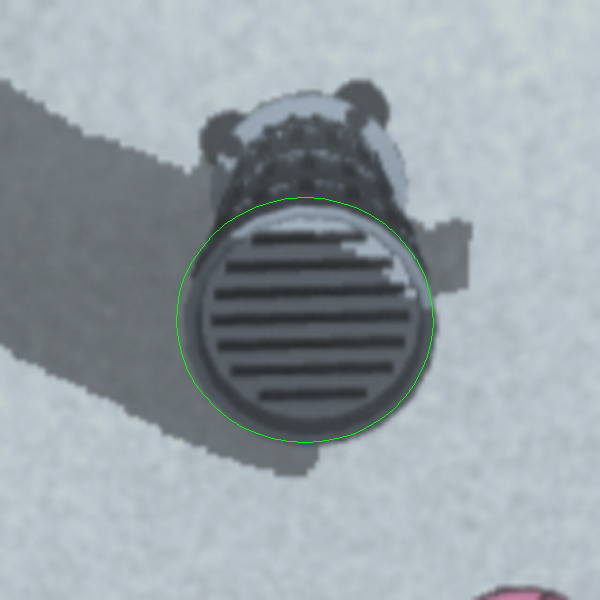

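View pics/s9.png

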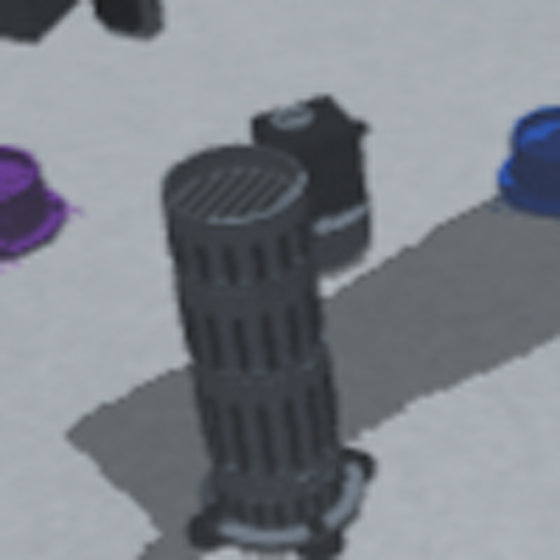

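```bash
python3 g.py 0.428 -0.263 0.22 0.92
```

```text
20.775 tcp [ 0.5967 -0.1893  0.2433] gap 0.0851 F [ 0.6 -0.7  0.1] j [-0.43  0.42  0.23  1.39 -0.    1.14]
move [ 0.0241 -0.1686  0.0737 -0.9197 -0.0036  0.0042] dist 0.186
```

Call:
drive_tool([
  [[0,-0.04,0.017,-0.18,0,0.002,0],[0,-0.085,0.037,-0.36,0,0.004,0],[0.008,-0.125,0.055,-0.55,-0.002,0.004,0],[0.016,-0.16,0.07,-0.73,-0.003,0.004,0],[0.024,-0.1686,0.0737,-0.92,-0.004,0.004,0]],
])

```text
clock: 21.4
tcp_pos: [0.426, -0.2635, 0.22]
orientation: [0.67, 0.225, 0.67, -0.226]
wrist_force: [0.6, -0.6, 0.5]
finger_gap: 0.0854
```

Call:
drive_tool([
  [[0,0,0,0,0,0,0],[0,0,0,0,0,0,0],[0,0,0,0,0,0,0],[0,0,0,0,0,0,0],[0,0,0,0,0,0,0]],
])

```text
clock: 22.02
tcp_pos: [0.4263, -0.2634, 0.22]
orientation: [0.67, 0.225, 0.67, -0.226]
wrist_force: [-0.6, 0.6, -0.4]
finger_gap: 0.0853
```

```bash
python3 crop.py pics/c10.png 255 190 100 0.03 0.028 0.428 -0.263; python3 g.py 0.428 -0.263 0.22 0.92
```

```text
px center [255.6 167.4] px/mm x [0.49 0.64] y [ 0.65 -0.49] scale 3.0
22.075 tcp [ 0.4262 -0.2634  0.22  ] gap 0.0857 F [ 0.3 -0.5  0.7] j [-0.71  0.17 -0.16  1.23 -0.   -0.06]
move [-0.      0.0014  0.0012  0.0017  0.0001  0.0006] dist 0.002
```

View pics/c10.png

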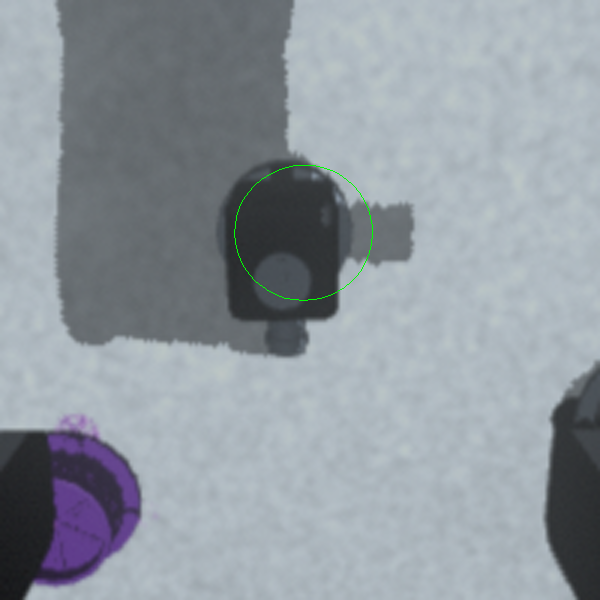

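```bash
cat > pf.py <<'E'
from h import *
st=readout.get_state(); C=cam("wrist",st); o=np.array([155,90.])
def T(p,q):
    c,s=np.cos(q[2]),np.sin(q[2]); p=np.array(p); return np.c_[q[0]+c*p[:,0]-s*p[:,1],q[1]+s*p[:,0]+c*p[:,1],p[:,2]]
def f(q):
    # pump x toward image down: yaw ~ .92-pi/2
    k=proj(C,T([[0,0,.085]],q))[0]; e=proj(C,T([[.023,.02,.078],[.023,-.02,.078]],q))
    pe=proj(C,T([[.054,0,.02],[.054,0,.012]],q)); ch=proj(C,T(circ(0,0,.03,.028),q))
    P=lambda a:(a-o+.5)*3
    k,e,pe,ch=P(k),P(e),P(pe),P(ch)
    r=[k[0]-282,k[1]-281,e[:,0].max()-338,e[:,0].min()-228,(e[:,1].mean()-318),pe[0,0]-286,ch[:,0].min()-218,ch[:,0].max()-352,ch[:,1].min()-160]
    return np.array(r)
s=least_squares(f,[.425,-.265,.92-np.pi/2],loss="soft_l1",f_scale=3); print(s.x.round(4), f(s.x).round(1), "jaw yaw",s.x[2]+np.pi/2)
E
python3 pf.py; python3 sc.py pics/t10.png top 338 222 25
```

```text
[ 0.4224 -0.2682 -0.6483] [  0.1 -17.8   0.8  -1.    2.9   0.1  -2.    2.    1.3] jaw yaw 0.9224499320612297
```

Run:
```python
from h import *
C=cam("top"); im=cv2.imread("pics/top0.png"); o=np.array([318,202]); s=14
v=cv2.resize(im[202:242,318:358],None,fx=s,fy=s,interpolation=cv2.INTER_CUBIC)
x,y=.4235,-.268
for z,col in((.008,(255,0,0)),(.03,(0,255,0))): cv2.polylines(v,[((proj(C,circ(x,y,z,.028))-o+.5)*s).round().astype(np.int32)],True,col,1)
k=((proj(C,[x,y,.085])[0]-o+.5)*s).astype(int); cv2.circle(v,tuple(int(a) for a in k),4,(0,0,255),-1)
cv2.imwrite("pics/t0p.png",v)
```

```text
(no output)
```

View pics/t0p.png

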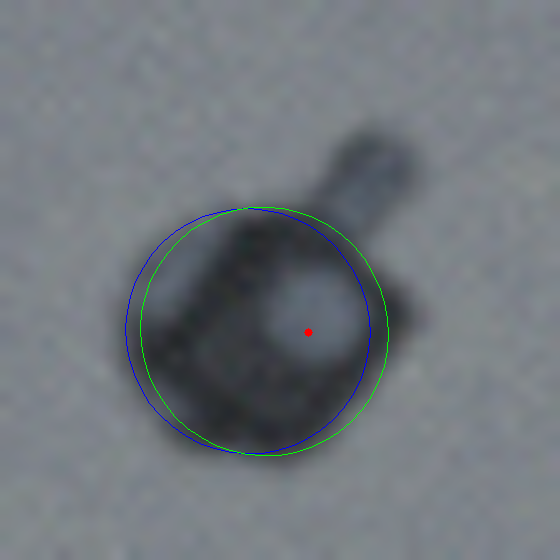

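```bash
python3 g.py 0.4228 -0.2682 0.036 0.9225
```

```text
22.125 tcp [ 0.4262 -0.2634  0.2199] gap 0.0851 F [ 0.  -0.1  0.9] j [-0.71  0.17 -0.16  1.23 -0.   -0.06]
move [ 0.1839 -0.0057  0.0002 -0.0008 -0.      0.0006] dist 0.184
```

Call:
drive_tool([
  [[0.035,-0.0057,0,0,0,0,0],[0.075,-0.0057,0,0,0,0,0],[0.12,-0.0057,0,0,0,0,0],[0.165,-0.0057,0,0,0,0,0],[0.183,-0.0057,0,0,0,0,0]],
])

```text
clock: 22.75
tcp_pos: [0.4211, -0.2667, 0.0343]
orientation: [0.669, 0.226, 0.672, -0.225]
wrist_force: [-0.2, -0.3, 0.3]
finger_gap: 0.0856
```

Call:
drive_tool([
  [[0.001,0,0,0,0,0,0],[0.001,0,0,0,0,0,255],[0.001,0,0,0,0,0,255],[0.001,0,0,0,0,0,255],[0.001,0,0,0,0,0,255]],
], squeeze=50)

```text
clock: 23.38
tcp_pos: [0.4219, -0.2674, 0.0345]
orientation: [0.67, 0.226, 0.671, -0.226]
wrist_force: [-0.7, 0.0, 6.4]
finger_gap: 0.0395
```

```bash
python3 crop.py pics/c11.png 255 240 140 0.03 0.028 0.4228 -0.2682; python3 g.py 0.428 -0.263 0.22 0.92
```

```text
px center [254.  233.5] px/mm x [1.05 1.26] y [ 1.38 -0.96] scale 2.142857142857143
23.425 tcp [ 0.4219 -0.2674  0.0345] gap 0.0393 F [-1.   0.1  6.4] j [-0.73  0.32 -0.46  0.79 -0.   -0.08]
move [-0.1855  0.0071  0.0019  0.0014 -0.0017  0.0005] dist 0.186
```

View pics/c11.png

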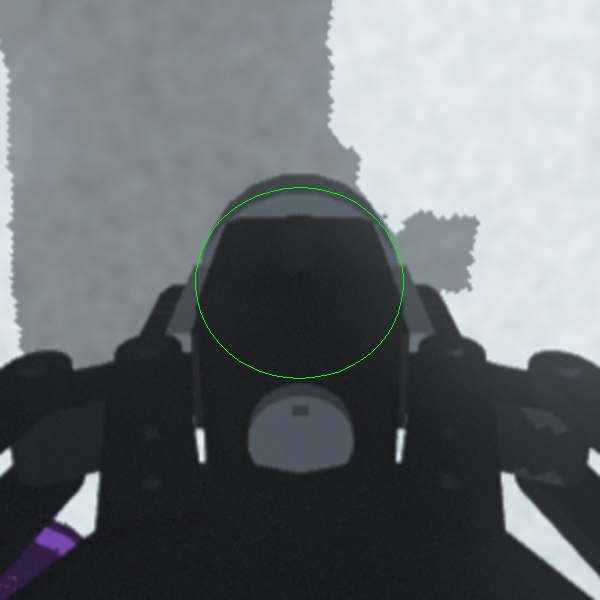

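Call:
drive_tool([
  [[-0.03,0,0,0,0,0,255],[-0.085,0,0,0,0,0,255],[-0.145,0,0,0,0,0,255],[-0.195,0.015,0.008,0,0,0,255],[-0.21,0.05,0.027,0,0,0,255]],
])

```text
clock: 24.05
tcp_pos: [0.4749, -0.2452, 0.2485]
orientation: [0.671, 0.226, 0.669, -0.227]
wrist_force: [1.1, -0.4, -2.8]
finger_gap: 0.0399
```

```bash
python3 g.py 0.5968 -0.1884 0.245 0.92
```

```text
24.05 tcp [ 0.4749 -0.2452  0.2485] gap 0.0399 F [ 1.1 -0.4 -2.8] j [-0.63  0.23 -0.03  1.31 -0.    0.03]
move [ 0.0037  0.1191  0.0624 -0.0012  0.0042  0.0008] dist 0.135
```

Call:
drive_tool([
  [[0.001,0.045,0.023,0,0.002,0,255],[0.002,0.085,0.045,0,0.004,0,255],[0.004,0.115,0.06,-0.001,0.004,0.001,255],[0.004,0.119,0.0624,-0.001,0.004,0.001,255],[0.004,0.119,0.0624,-0.001,0.004,0.001,255]],
])

```text
clock: 24.68
tcp_pos: [0.5962, -0.1882, 0.244]
orientation: [0.669, 0.226, 0.671, -0.226]
wrist_force: [-0.1, -0.4, -3.1]
finger_gap: 0.0394
```

```bash
python3 g.py 0.5968 -0.1884 0.225 0.92
```

```text
24.675 tcp [ 0.5962 -0.1882  0.244 ] gap 0.0394 F [-0.1 -0.4 -3.1] j [-0.43  0.41  0.22  1.38 -0.    0.22]
move [ 0.019   0.0002  0.0006  0.0004 -0.0015  0.0005] dist 0.019
```

Call:
drive_tool([
  [[0.008,0.0002,0.0006,0,-0.001,0,255],[0.016,0.0002,0.0006,0,-0.001,0,255],[0.019,0.0002,0.0006,0,-0.001,0,255],[0.019,0.0002,0.0006,0,-0.001,0,255],[0.019,0.0002,0.0006,0,-0.001,0,255]],
])

```text
clock: 25.3
tcp_pos: [0.5968, -0.1886, 0.2253]
orientation: [0.67, 0.226, 0.67, -0.226]
wrist_force: [-0.6, 1.1, -3.4]
finger_gap: 0.0395
```

```bash
python3 sc.py pics/s11.png scene 184 155 40;  python3 g.py 0.5968 -0.1884 0.1945 0.92
python3 - <<'E'
from h import *
im=cv2.imread("pics/s11_raw.png"); C=cam("scene"); s=10; o=np.array([145,110])
v=cv2.resize(im[110:170,145:215],None,fx=s,fy=s,interpolation=cv2.INTER_CUBIC)
for z in (.168,.1985,.2205):
    cv2.polylines(v,[((proj(C,circ(.598,-.1893,z,.028))-o+.5)*s).round().astype(np.int32)],True,(0,255,0),1)
cv2.imwrite("pics/s11b.png",v)
E
```

```text
25.35 tcp [ 0.5969 -0.1885  0.2253] gap 0.0396 F [ 0.5 -0.1 -2.6] j [-0.43  0.42  0.18  1.34 -0.    0.22]
move [ 0.0308  0.0001 -0.0002  0.0003  0.0001  0.0003] dist 0.031
```

View pics/s11b.png

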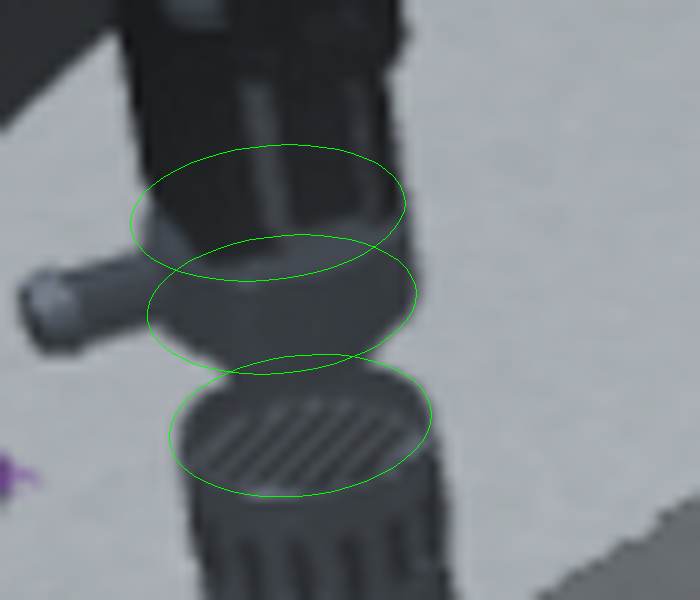

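Call:
drive_tool([
  [[0.008,0,0,0,0,0,255],[0.015,0,0,0,0,0,255],[0.022,0,0,0,0,0,255],[0.028,0,0,0,0,0,255],[0.031,0,0,0,0,0,255]],
])

```text
clock: 25.98
tcp_pos: [0.597, -0.1884, 0.1944]
orientation: [0.67, 0.226, 0.67, -0.226]
wrist_force: [-2.4, 2.0, 8.5]
finger_gap: 0.0392
```

```bash
python3 sc.py pics/s12.png scene 180 165 45;  python3 g.py 0.5968 -0.1884 0.1945 0.92
```

```text
26.025 tcp [ 0.5969 -0.1884  0.1947] gap 0.0396 F [-1.6  0.4 -2.4] j [-0.43  0.42  0.12  1.26 -0.    0.22]
move [ 0.0002 -0.     -0.0001  0.0003  0.0005 -0.    ] dist 0.0
```

View pics/s12.png

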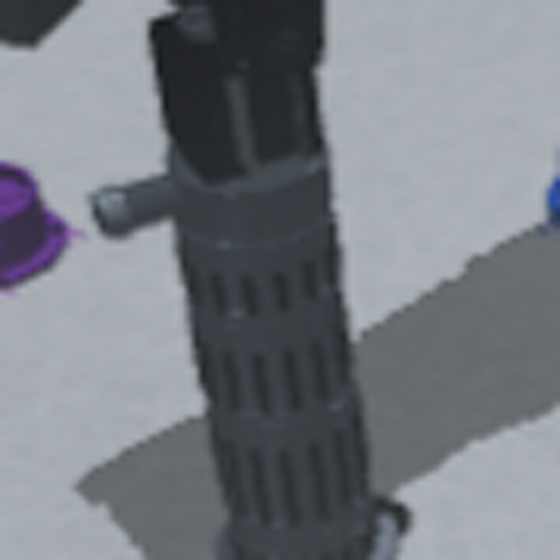

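Call:
drive_tool([
  [[0.0008,0,0,0,0,0,255],[0.0016,0,0,0,0,0,255],[0.0016,0,0,0,0,0,255],[0.0016,0,0,0,0,0,255],[0.0016,0,0,0,0,0,255]],
])

```text
clock: 26.65
tcp_pos: [0.5971, -0.1885, 0.1945]
orientation: [0.671, 0.226, 0.669, -0.226]
wrist_force: [-1.6, 1.5, 5.1]
finger_gap: 0.0394
```

Firm contact, 0.2 mm of travel left. Now I'll release and back off.

Call:
drive_tool([
  [[0,0,0,0,0,0,0],[0,0,0,0,0,0,0],[0,0,0,0,0,0,0],[-0.02,0,0,0,0,0,0],[-0.06,0,0,0,0,0,0]],
])

```text
clock: 27.28
tcp_pos: [0.596, -0.188, 0.2529]
orientation: [0.669, 0.226, 0.671, -0.226]
wrist_force: [0.1, 0.1, -0.2]
finger_gap: 0.0854
```

Call:
drive_tool([
  [[-0.05,0,0,0,0,0,0],[-0.08,-0.03,0,0,0,0,0],[-0.08,-0.08,0,0,0,0,0],[-0.08,-0.13,0,0,0,0,0],[-0.08,-0.16,0,0,0,0,0]],
])

```text
clock: 27.9
tcp_pos: [0.498, -0.3171, 0.333]
orientation: [0.669, 0.226, 0.671, -0.227]
wrist_force: [-0.3, -0.4, -0.2]
finger_gap: 0.0853
```

```bash
python3 sc.py pics/s13.png scene 184 160 55; python3 sc.py pics/t13.png top 311 171 60; python3 g.py 0.5 -0.2 0.3 0.92
python3 - <<'E'
from h import *
im=cv2.imread("pics/s13_raw.png"); C=cam("scene"); s=7; o=np.array([135,95])
v=cv2.resize(im[95:225,135:235],None,fx=4.6,fy=4.6,interpolation=cv2.INTER_CUBIC); s=4.6
for z,r in ((.036,.028),(.09,.028),(.134,.028),(.168,.028),(.19,.028)):
    cv2.polylines(v,[((proj(C,circ(.599,-.187,z,r))-o+.5)*s).round().astype(np.int32)],True,(0,255,0),1)
cv2.imwrite("pics/s13b.png",v)
E
```

```text
28.0 tcp [ 0.4976 -0.3179  0.3329] gap 0.085 F [-0.5 -0.5  0.2] j [-0.7   0.35  0.34  1.57 -0.   -0.05]
move [ 0.0329  0.0951 -0.0698 -0.0038 -0.0024  0.0013] dist 0.122
```

View pics/s13.png

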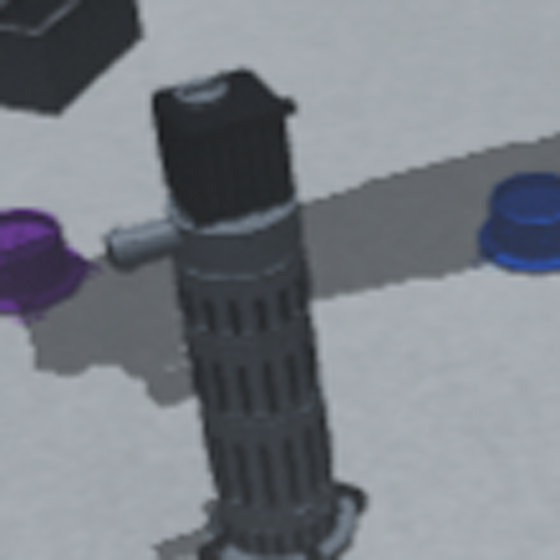

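View pics/s13b.png

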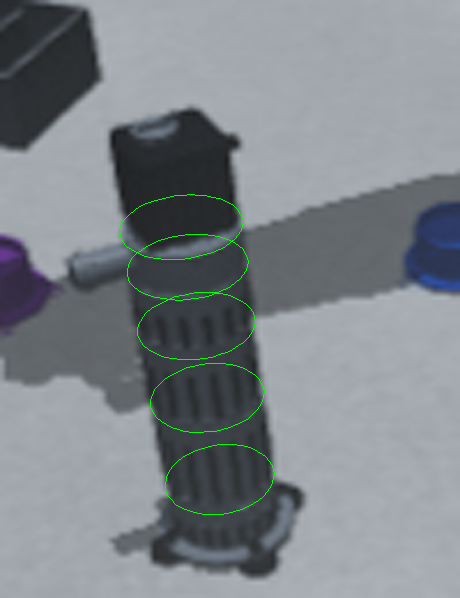

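View pics/t13_raw.png

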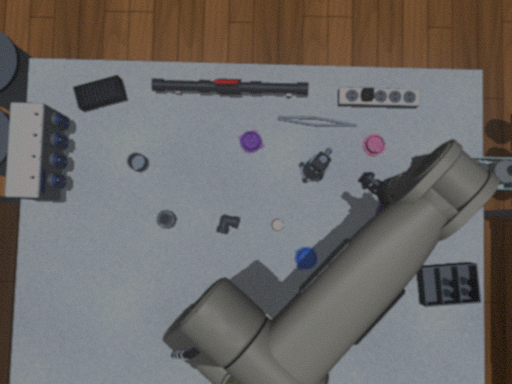

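The scene view shows a straight column with every seam closed. The top view has the spare at (138,162), the union at (166,219), the elbow at (228,224) and the jar at (277,225), all unmoved. I'm handing in.

```bash
python3 -c "
from workcell import env,readout
print(readout.get_state()['clock']); print(env.hand_in())"
```

```text
28.0
the job is handed in; nothing more can be done
None
```

I rebuilt the filter on the grey strainer foot: tube cartridge, ball cartridge, slotted low cartridge, then the pump head on top. I handed it in at 28.0 s.

- **Seating:** each part stopped within about 0.3 mm of its computed home height, with a downward contact force of 5–16 N. The pump read no remaining contact after its first lowering, so I pressed it once more and it met firm contact.
- **Last pictures:** the scene camera shows a straight column with closed seams. The top camera shows the spare cartridge, union, elbow and jar at the same pixels as at the start. The gripper was open and well clear of everything.
- **Disagreements:** the wrist camera read 1–3 mm off from the fixed cameras and the grasp positions. I averaged the readings, and the differences stayed inside the socket clearance. The network also reported the blue, pink and purple look-alike feet as strainer feet, and I ruled those out by colour.
- **Failed checks:** none of my checks failed, but the hand-in gives no verdict.

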